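# Open the jar of almonds for film night

### The arm

A 6-joint arm with a two-finger parallel gripper is mounted at the origin on the work surface. World frame = base frame: x ahead of the robot, y to its left, z up, the work surface at z = 0. Lengths are in m, angles in rad, forces in N, time in s.
With the tool pointing down it reaches from about 0.225 to 0.725 m from the base axis. Payload 3.1 kg.
Tool frame: the origin (TCP) lies at the very end of the fingers, on their centre line; the grasp point (between the pads) lies 19 mm behind it; z points along the fingers, y is the line along which they close (so a half turn about z gives the same grasp; the last joint's range is limited). The gripper opens to 85 mm and grips with 20 to 120 N. Pads are 22 mm wide; open, the fingers measure 114 mm over their backs; the gripper's body (76 mm by 85 mm) begins 54 mm behind the grasp point. The pads swing forward as they close: fully open they stand 13 mm farther back than shut.
Start: joints at [1.19, 0.048, 0.099, 1.622, 0, 1.443], TCP at [0.131, 0.508, 0.206] pointing down, gripper open.
Joint ranges: [-2.91, 2.91], [-0.99, 1.94], [-1.21, 1.42], [-2.12, 2.29], [-1.49, 1.47], [-3.14, 3.14]. Speed limits (rad/s): [2.79, 2.79, 3.14, 3.14, 3.14, 3.14].

### API

Orientations are given as a rotation vector (axis times angle).
In Python, from rig import env gives the robot as it stands. The module is installed in compiled form; this text tells all that it offers.
- The arm moves only by the shell command python3 -m creep 'ROWS' [FORCE]. ROWS is 1 to 5 rows, parted by semicolons, with the numbers parted by spaces; each row has 7 numbers: a rotation vector rx, ry, rz in units of 0.1 rad, then dx, dy, dz in mm, then the opening from 0.0 (shut) to 1.0 (fully open); each row shifts and turns the commanded pose from where the row before left it, along the tool's axes as they then stand; what a row does not reach is not made up. A row lasts 1/12 s, in which the tool goes at most 0.0417 m and 0.125 rad, less where a joint would pass 70% of its speed; a pose out of reach is approached as far as the arm can. The fingers move at their own pace and stop on an object; FORCE is the grip in N (left out, the last holds). Time passes only in rows, so rows that do not move let the fingers close. It prints the time, the measured TCP pose, the force, the opening and the grip force at its end. Input that does not fit is refused with a message, and nothing moves.
- env.get_state(): the state, without advancing time (a new reading comes with each control period).
- env.camera(name): name is "side" or "top"; returns a dict with "img" (420x560x3 uint8, red, green, blue), "intrinsics" (3x3 intrinsics, pixels), "pose" (4x4, takes a point from camera to world coordinates). Camera axes: x right, y up, looking along -z (the intrinsics and any distortion apply to the point x, -y, -z); pixel columns grow to the right and rows downward; lengths in m; the calibration is good to about 2 mm. A picture is of the moment at which its call begins. There is no depth.
- env.job_done(): hands the job in; it is judged then, once.
The state is a dict: "clock": time; "joint_pos": joint angles; "joint_vel": joint speeds; "tau": joint torques, N m; "ee_pos": TCP position; "tool_rot": TCP orientation; "wrist_force": force on the tool from outside, world axes, zero at the start; "moment": the same for the moment, N m; "gripper_width": opening from 0.0 (shut) to 1.0 (fully open); "finger_force": force on a finger pad.
Only numpy, scipy, OpenCV 4.12 (cv2) and the standard library are available. Lean on these libraries where they do the work, as an engineer would, in place of code of your own. Each camera call takes 0.05 s, during which the arm holds its last target. There are 200 camera calls.

### The job

The jar of almonds stands a little proud of the square socket in its wooden block: first press straight down on its lid until the jar is fully home, so that the socket braces it. Then unscrew the tight lid anticlockwise until its threads let go, stop turning there, lift it clear and finish still holding it level just above the jar's mouth, a finger's breadth or so; leave the jar seated and do not disturb the bottles, the bowl or the remote control.

Things in the scene. Friction and masses are not known exactly. Their poses are not given: they have to be found in the camera images.
- lid: Round steel screw lid on the jar, 62 mm across, 19 mm tall, 60 g, smooth upright side: grip it there from above, anywhere round, 40 to 80 N. Origin: centre of its lower edge, z up, flat top 19 mm above. Anticlockwise from above opens it: the threads let go after 48 degrees, a stop blocks it at 90, so turn 65 to 75 in one grasp. It takes 0.3 to 0.6 N m, as a seal in the mouth pushes it up (27 N).
- lid_mark (a point): Point on the lid's top edge beside a small dark bar, 30 mm from the lid's axis along its own +x, 19 mm above its origin. Screwed on, it lies straight along +x of jar_mouth. The lid does not rise while it is turned, and cannot be lifted before the threads let go. Then the seal's push comes on the gripper (some 15 to 25 N up) for the first 2 mm of lift.
- jar_mouth (a point): Centre of the jar's rim; z up, axes as the block's. Screwed on, the lid's origin is 14 mm below this point, its top 5 mm above. Rim 120 mm over the table at the start, 112 mm with the jar home. Clear glass jar of almonds: body 56 mm across, neck 44, square foot 64 x 64 x 22.5 mm. Above the foot the jar lies within the lid's outline, so fingertips may reach below the lid's edge.
- jar (a joint): How far the jar is pressed down into its socket: 0 m at the start (its square foot stands 7.5 mm above the block's top), 0.008 m when fully home (foot flush with the block's top). It slides stiffly (about 9 N of push on the lid, then it stops hard; 15 to 20 N is ample) and stays where it is left. The socket lets it neither turn nor tip.
- block: Heavy oak block 120 x 120 x 35 mm, fixed to the table, with the square socket in the middle of its top. Origin: centre of its underside. The jar stands upright on its vertical axis.
- bottle_a: Amber glass bottle, 62 mm across, 210 mm tall, standing; origin at the centre of its underside. Leave alone.
- bottle_b: Another such amber bottle, 62 mm across, 210 mm tall, standing; origin at the centre of its underside. Leave alone.
- bowl: White ceramic snack bowl, 110 mm across, 50 mm tall; origin at the centre of its underside. Leave alone.
- remote: Black remote control lying flat, 150 x 42 x 18 mm, long along its x; origin at the centre of its underside. Leave alone.
Mind the look-alikes: they are no part of the job. Of the things shaped like the lid, the steel one is meant.

How it is judged:
On the way, in this order (a step that is already met when the one before it is completed fails the run):
1. the jar is pressed fully home in its socket, its lid still screwed on (value of joint jar above 0.0062 m and x of lid_mark in the frame of jar_mouth above 0.0275 m and z of lid in the frame of jar_mouth below -0.01 m), for 0.1 s.
2. the lid, still down on the seated jar, is turned anticlockwise until the threads let go (value of joint jar above 0.0062 m and x of lid_mark in the frame of jar_mouth below 0.0215 m and y of lid_mark in the frame of jar_mouth above 0.012 m and z of lid in the frame of jar_mouth below -0.006 m), for 0.1 s.
At the end, for the whole second after the job is handed in: Jar home in its socket (over 6.2 mm); lid gripped by the fingers (over 2 N), still, level within 0.15 rad, its lower edge 3 to 50 mm above the jar's rim, its axis within 20 mm of the jar's, still turned about as when the threads let go; no bystander moved over 30 mm (value of joint jar above 0.0062 m and z of lid in the frame of jar_mouth between 0.003 and 0.05 m and horizontal distance between lid and jar_mouth below 0.02 m and angle between lid's own z axis and vertical below 0.15 rad and angle between the x axis of lid and the x axis of jar_mouth, either way round above 0.6 rad and contact force between lid and the fingers above 2 N and linear speed of lid below 0.03 m/s and not (distance of bottle_a from where it was at the start of the episode above 0.03 m) and not (distance of bottle_b from where it was at the start of the episode above 0.03 m) and not (distance of bowl from where it was at the start of the episode above 0.03 m) and not (distance of remote from where it was at the start of the episode above 0.03 m)); the arm keeps its last pose, push and grip.
It fails at once if a bystander (bottle, bowl or remote) is moved more than 30 mm (distance of any of bottle_a, bottle_b, bowl, remote from where it was at the start of the episode above 0.03 m).
It fails at once if the lid is turned on far past the release (over about 110 degrees) (x of lid_mark in the frame of jar_mouth below -0.0103 m and horizontal distance between lid and jar_mouth below 0.004 m).
It also fails if it takes over 48 s, if anything falls off the work surface, if the arm or the gripper's body presses on something with over 40 N, if the wrist force passes 120 N, or if a joint passes its speed limit or range.

## Working session

There is one attempt and no reset: what is moved stays moved. The work goes in short steps, Python scripts to look and compute and a shell command to move; the robot and the scene stay as the last step left them, time stands still between calls to the robot, and variables do not carry over. Pictures are saved under pics/ and viewed, at most 10 in all, crops included, and the job is handed in when it is done.

```bash
mkdir -p pics; python3 - <<'E'
from rig import env
import cv2, numpy as np
for n in ("side","top"):
    c=env.camera(n); cv2.imwrite(f"pics/{n}0.png",c["img"][:,:,::-1]); print(n,c.keys(),np.round(c["intrinsics"],1).tolist(),np.round(c["pose"],4).tolist())
s=env.get_state(); print({k:np.round(v,3).tolist() for k,v in s.items()})
E
```

```text
side dict_keys(['img', 'intrinsics', 'pose']) [[461.0, 0.0, 270.7], [0.0, 461.0, 206.5], [0.0, 0.0, 1.0]] [[0.8071, 0.3599, -0.4681, 0.1347], [-0.5904, 0.506, -0.6288, -0.5015], [0.0105, 0.7839, 0.6209, 0.659], [0.0, 0.0, 0.0, 1.0]]
top dict_keys(['img', 'intrinsics', 'pose']) [[418.1, 0.0, 277.5], [0.0, 418.1, 212.6], [0.0, 0.0, 1.0]] [[0.0291, 0.9881, -0.1508, 0.4618], [-0.9995, 0.0272, -0.0152, 0.0364], [-0.011, 0.1512, 0.9884, 0.8617], [0.0, 0.0, 0.0, 1.0]]
{'clock': 0.1, 'joint_pos': [1.19, 0.049, 0.098, 1.622, 0.0, 1.443], 'joint_vel': [-0.001, 0.0, 0.002, -0.002, 0.0, -0.001], 'tau': [0.003, -33.985, 32.094, 0.016, -0.0, -0.0], 'ee_pos': [0.131, 0.508, 0.205], 'tool_rot': [-0.396, -3.116, 0.003], 'wrist_force': [0.211, -0.451, -0.307], 'moment': [0.001, 0.087, -0.011], 'finger_force': 0.0, 'gripper_width': 0.993}
```

View pics/side0.png

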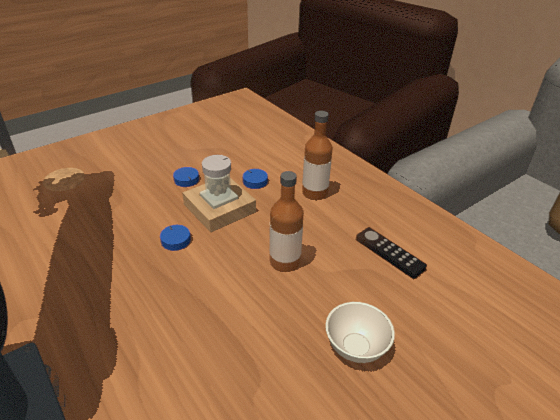

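View pics/top0.png

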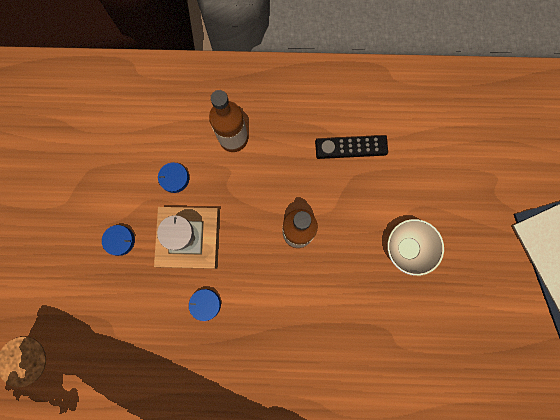

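Top view: the steel lid is at about (175,233) on the jar in the oak block, whose top corners are near (159,206), (219,207), (216,269) and (155,267). Look-alikes are the blue lids at (173,177), (118,240) and (205,305), lying on the table. The bottles are at (228,130) and (299,228), the bowl at (416,247) and the remote at (351,147). In the side view the steel lid is at (217,165). I'll confirm it and measure it in an enlarged crop.

```bash
cat > h.py <<'E'
import cv2, numpy as np
from rig import env
def ray(c,uv,z):
    K,P=c["intrinsics"],c["pose"]; d=np.linalg.inv(K)@[uv[0],uv[1],1]; d=P[:3,:3]@(d*[1,-1,-1])
    return P[:3,3]+d*(z-P[2,3])/d[2]
def proj(c,p):
    K,P=c["intrinsics"],c["pose"]; q=P[:3,:3].T@(np.asarray(p)-P[:3,3])*[1,-1,-1]; q=K@q; return q[:2]/q[2]
E
python3 - <<'E'
from h import *
t=env.camera("top"); s=env.camera("side")
co=[ray(t,p,.035)[:2] for p in [(159,206),(219,207),(216,269),(155,267)]]
print("block top",np.round(co,3).tolist(),np.round(np.mean(co,0),4))
for n,c,uv,b in (("top",t,(175,233),(145,195,230,280)),("side",s,(217,163),(175,145,260,230))):
    print(n,ray(c,uv,.125).round(4))
    x0,y0,x1,y1=b; im=cv2.resize(c["img"][y0:y1,x0:x1],None,fx=4.6,fy=4.6,interpolation=cv2.INTER_CUBIC)
    if n=="top": A=im
    else: A=np.hstack([A,im])
cv2.imwrite("pics/crop1.png",A[:,:,::-1]); print(A.shape)
for n,p in dict(bA=(228,140),bB=(299,232)).items(): print(n, ray(t,p,.1).round(3))
for p in [(316,142),(386,140)]: print(ray(t,p,.018).round(3))
print('caps',ray(t,(220,99),.21).round(3),ray(t,(302,219),.21).round(3),'bowl',ray(t,(416,247),.05).round(3))
E
```

```text
block top [[0.595, 0.288], [0.596, 0.167], [0.473, 0.167], [0.473, 0.287]] [0.5342 0.227 ]
top [0.5326 0.2285 0.125 ]
side [0.5324 0.2247 0.125 ]
(391, 782, 3)
bA [0.715 0.146 0.1  ]
bB [0.543 0.008 0.1  ]
[ 0.742 -0.027  0.018]
[ 0.75  -0.173  0.018]
caps [0.748 0.147 0.21 ] [0.552 0.008 0.21 ] bowl [ 0.526 -0.221  0.05 ]
```

View pics/crop1.png

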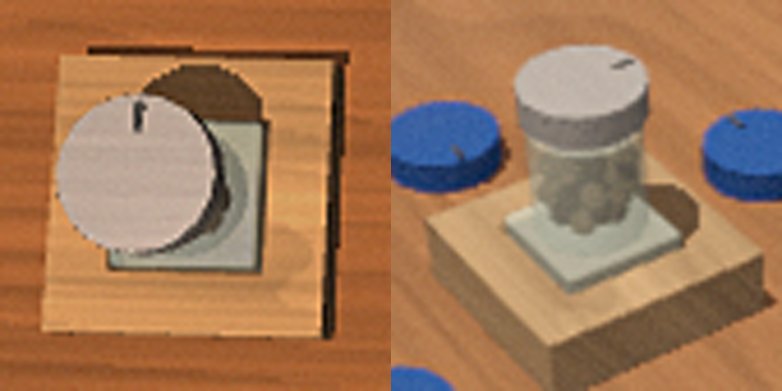

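The crop confirms it: the grey steel lid sits on the jar, with its mark pointing along world +x, and the look-alikes are blue. Top centre at (174.8,232.4) and side centre at (216.6,162.6) agree on about (0.5335, 0.227). The measured diameter is about 61.6 mm, which matches. I'll move above it with the fingers shut.

Units first: shifts go in mm and turns go in units of 0.1 rad. So -0.0307 m is -30.7, -0.0114 m is -11.4.

```bash
for i in 1 ; do
python3 -m creep '0 0 0 -30.7 -11.4 3 0;0 0 0 -30.7 -11.4 3 0;0 0 0 -30.7 -11.4 3 0;0 0 0 -30.7 -11.4 3 0;0 0 0 -30.7 -11.4 3 0' 40
python3 -m creep '0 0 0 -30.7 -11.4 3 0;0 0 0 -30.7 -11.4 3 0;0 0 0 -30.7 -11.4 3 0;0 0 0 -30.7 -11.4 3 0;0 0 0 -30.7 -11.4 3 0'
python3 -m creep '0 0 0 -30.7 -11.4 3 0;0 0 0 -30.7 -11.4 3 0;0 0 0 -30.7 -11.4 3 0;0 0 0 -30.7 -11.4 3 0;0 0 0 0 0 0 0'
done
```

```text
clock: 0.62
ee_pos: [0.2665, 0.4137, 0.1906]
tool_rot: [-0.395, -3.117, 0.0]
wrist_force: [0.5, 0.6, 1.1]
gripper_width: 0.297
finger_force: 0.0
clock: 1.03
ee_pos: [0.4011, 0.3199, 0.1757]
tool_rot: [-0.396, -3.116, 0.0]
wrist_force: [0.1, 1.5, -0.6]
gripper_width: 0.002
finger_force: 0.0
clock: 1.45
ee_pos: [0.5114, 0.2423, 0.1621]
tool_rot: [0.405, 3.114, -0.004]
wrist_force: [-0.3, 0.1, -0.7]
gripper_width: 0.003
finger_force: 0.0
```

Scaled: -0.0252 m is -25.2, -0.0093 m is -9.3.

```bash
python3 -m creep '0 0 0 -25.2 -9.3 0 0;0 0 0 0 0 15 0;0 0 0 0 0 12 0;0 0 0 0 0 0 0;0 0 0 0 0 0 0'
python3 - <<'E'
from h import *
t=env.camera("top"); s=env.camera("side")
a=cv2.resize(t["img"][185:285,130:230],None,fx=4,fy=4,interpolation=cv2.INTER_CUBIC)
b=cv2.resize(s["img"][110:210,167:267],None,fx=4,fy=4,interpolation=cv2.INTER_CUBIC)
cv2.imwrite("pics/c2.png",np.hstack([a,b])[:,:,::-1])
p=env.get_state()["ee_pos"]; print(proj(t,p),proj(s,p))
E
```

```text
clock: 1.87
ee_pos: [0.5278, 0.2311, 0.1354]
tool_rot: [-0.394, -3.113, 0.002]
wrist_force: [0.0, 1.0, -0.6]
gripper_width: -0.001
finger_force: 0.0
[171.32620683 234.30645014] [213.5570738  157.13448341]
```

View pics/c2.png

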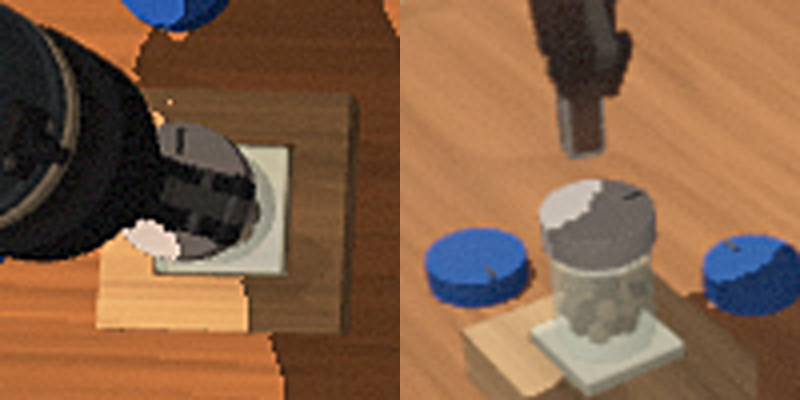

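The shut fingers are over the lid. The fingertip is at crop (585,157), which is side pixel (213,149), and appears a bit higher than the TCP projects. I'll centre the tool and go down while watching the force.

```bash
python3 -m creep '0 0 0 -6.5 -2.5 0 0;0 0 0 0 0 4 0;0 0 0 0 0 3 0;0 0 0 0 0 0 0;0 0 0 0 0 0 0'
python3 -m creep '0 0 0 0 0 2 0;0 0 0 0 0 2 0;0 0 0 0 0 0 0'
```

```text
clock: 2.38
ee_pos: [0.535, 0.2269, 0.1297]
tool_rot: [-0.396, -3.116, 0.0]
wrist_force: [-0.3, -0.7, -0.6]
gripper_width: -0.001
finger_force: 0.0
clock: 2.63
ee_pos: [0.535, 0.2269, 0.1255]
tool_rot: [-0.396, -3.116, 0.001]
wrist_force: [0.1, -0.3, 0.3]
gripper_width: -0.001
finger_force: 0.0
```

```bash
for i in 1; do python3 -m creep '0 0 0 0 0 1 0;0 0 0 0 0 1 0;0 0 0 0 0 0 0'
python3 -m creep '0 0 0 0 0 1 0;0 0 0 0 0 1 0;0 0 0 0 0 0 0'; done
python3 - <<'E'
from h import *
t=env.camera("top"); s=env.camera("side")
a=cv2.resize(t["img"][185:285,130:230],None,fx=4,fy=4,interpolation=cv2.INTER_CUBIC)
b=cv2.resize(s["img"][110:210,167:267],None,fx=4,fy=4,interpolation=cv2.INTER_CUBIC)
cv2.imwrite("pics/c3.png",np.hstack([a,b])[:,:,::-1])
E
```

```text
clock: 2.88
ee_pos: [0.5351, 0.2269, 0.1237]
tool_rot: [-0.396, -3.116, 0.0]
wrist_force: [-0.1, 0.1, 0.5]
gripper_width: 0.002
finger_force: 0.0
clock: 3.13
ee_pos: [0.5352, 0.2269, 0.1218]
tool_rot: [-0.396, -3.116, 0.0]
wrist_force: [0.5, 0.1, -0.6]
gripper_width: 0.003
finger_force: 0.0
```

View pics/c3.png

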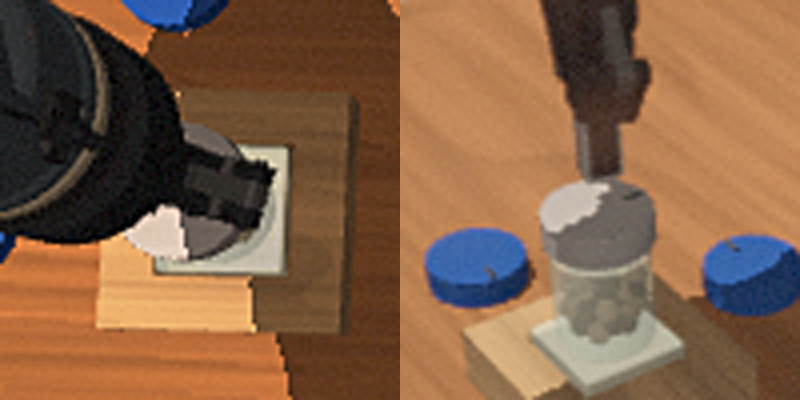

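There's no contact yet. In the side view the tip at crop (600,176) is still clearly above the lid centre at (600,212), so the fingers end short of the nominal TCP. I'll keep going down in small steps.

```bash
python3 -m creep '0 0 0 0 0 2 0;0 0 0 0 0 2 0;0 0 0 0 0 0 0' | grep -E 'ee_|wrist'
python3 -m creep '0 0 0 0 0 2 0;0 0 0 0 0 2 0;0 0 0 0 0 0 0'| grep -E 'ee_|wrist'
python3 - <<'E'
from h import *
s=env.camera("side");t=env.camera("top")
np.savez("pics/v.npz",s=s["img"],t=t["img"])
P=np.array(env.get_state()["ee_pos"])
# where the shut finger tip column (213,149) etc. would lie: height over TCP xy
for z in (.114,.12,.125,.13,.135,.14,.15,.2): print(z,proj(s,[P[0],P[1],z]).round(1),proj(t,[P[0],P[1],z]).round(1))
b=cv2.resize(s["img"][60:210,167:267],None,fx=4,fy=4,interpolation=cv2.INTER_CUBIC)
cv2.imwrite("pics/c4.png",b[:,:,::-1])
E
```

```text
ee_pos: [0.535, 0.2268, 0.1174]
wrist_force: [0.1, 0.6, 0.3]
ee_pos: [0.535, 0.2268, 0.1134]
wrist_force: [0.4, 0.4, -0.2]
0.114 [217.9 166.5] [177.5 232.3]
0.12 [217.7 164.1] [176.7 231.9]
0.125 [217.6 162.1] [176.  231.6]
0.13 [217.4 160.1] [175.3 231.3]
0.135 [217.3 158.1] [174.6 231. ]
0.14 [217.1 156.1] [173.8 230.7]
0.15 [216.9 152. ] [172.3 230.1]
0.2 [215.3 130.8] [164.2 226.6]
```

View pics/c4.png

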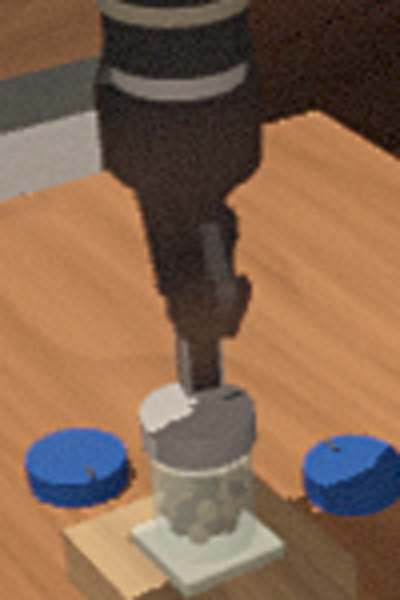

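The tip appears at side pixel (217.5,158.5), about 9 mm above the lid's top, so the real tip is about 20 mm behind the reported TCP. Contact should come at TCP z ≈ 0.105.

Scaled: 0.002 m is 2.

```bash
python3 -m creep '0 0 0 0 0 2 0;0 0 0 0 0 2 0;0 0 0 0 0 0 0' | grep -E 'ee_|wrist'
python3 -m creep '0 0 0 0 0 1 0;0 0 0 0 0 1 0;0 0 0 0 0 0 0'| grep -E 'ee_|wrist'
python3 -m creep '0 0 0 0 0 1 0;0 0 0 0 0 1 0;0 0 0 0 0 0 0'| grep -E 'ee_|wrist'
```

```text
ee_pos: [0.535, 0.2268, 0.1094]
wrist_force: [0.3, 0.3, 0.8]
ee_pos: [0.5351, 0.2269, 0.1077]
wrist_force: [-0.1, -0.5, 0.4]
ee_pos: [0.5352, 0.2269, 0.1058]
wrist_force: [-0.2, -1.0, -0.2]
```

```bash

python3 -m creep '0 0 0 0 0 1 0;0 0 0 0 0 1 0;0 0 0 0 0 0 0'| grep -E 'ee_|wrist'
python3 -m creep '0 0 0 0 0 1 0;0 0 0 0 0 0 0'| grep -E 'ee_|wrist'
python3 -m creep '0 0 0 0 0 1 0;0 0 0 0 0 0 0'| grep -E 'ee_|wrist'
```

```text
ee_pos: [0.5351, 0.2269, 0.1037]
wrist_force: [-0.6, -0.1, 0.9]
ee_pos: [0.5352, 0.2269, 0.1028]
wrist_force: [0.3, -0.9, -0.3]
ee_pos: [0.5352, 0.2269, 0.1018]
wrist_force: [-0.1, 0.4, 0.2]
```

```bash

python3 -m creep '0 0 0 0 0 1 0;0 0 0 0 0 0 0'| grep -E 'ee_|wrist'
python3 -m creep '0 0 0 0 0 1 0;0 0 0 0 0 0 0'| grep -E 'ee_|wrist'
python3 - <<'E'
from h import *
t=env.camera("top"); s=env.camera("side")
a=cv2.resize(t["img"][185:285,130:230],None,fx=4,fy=4,interpolation=cv2.INTER_CUBIC)
b=cv2.resize(s["img"][110:210,167:267],None,fx=4,fy=4,interpolation=cv2.INTER_CUBIC)
cv2.imwrite("pics/c5.png",np.hstack([a,b])[:,:,::-1])
E
```

```text
ee_pos: [0.5352, 0.2269, 0.1008]
wrist_force: [-0.3, 0.2, -0.6]
ee_pos: [0.5354, 0.2269, 0.1001]
wrist_force: [-0.5, 0.3, 1.6]
```

View pics/c5.png

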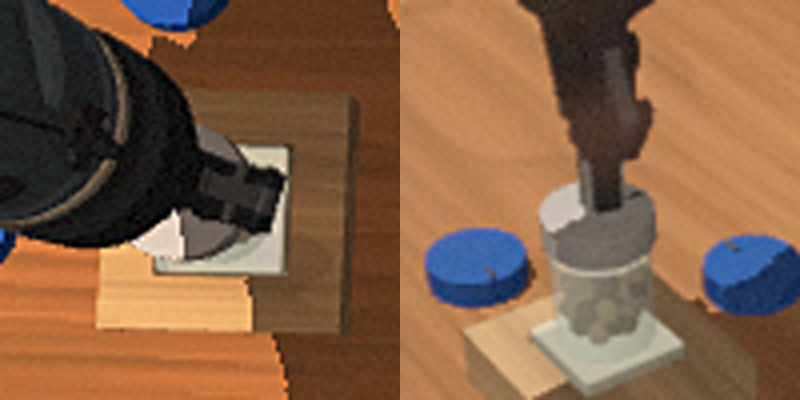

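The tip is now at side crop (602,212), right at the centre of the lid's top, and the force is starting to rise. So contact is at TCP 0.100, and the real fingertip is 25 mm behind the reported TCP. Now I'll press.

```bash

python3 -m creep '0 0 0 0 0 1 0;0 0 0 0 0 0 0'| grep -E 'ee_|wrist'
python3 -m creep '0 0 0 0 0 1 0;0 0 0 0 0 0 0'| grep -E 'ee_|wrist'
python3 -m creep '0 0 0 0 0 1 0;0 0 0 0 0 0 0'| grep -E 'ee_|wrist'
```

```text
ee_pos: [0.5354, 0.2269, 0.1]
wrist_force: [-0.8, -0.6, 3.8]
ee_pos: [0.5354, 0.2269, 0.0995]
wrist_force: [-2.0, -1.4, 6.6]
ee_pos: [0.5354, 0.227, 0.0987]
wrist_force: [-2.7, -0.4, 6.5]
```

```bash

python3 -m creep '0 0 0 0 0 1 0;0 0 0 0 0 1 0;0 0 0 0 0 0 0'| grep -E 'ee_|wrist'
python3 -m creep '0 0 0 0 0 1 0;0 0 0 0 0 1 0;0 0 0 0 0 0 0'| grep -E 'ee_|wrist'
python3 -m creep '0 0 0 0 0 1 0;0 0 0 0 0 1 0;0 0 0 0 0 0 0'| grep -E 'ee_|wrist'
```

```text
ee_pos: [0.5354, 0.227, 0.0968]
wrist_force: [-2.9, -0.2, 6.9]
ee_pos: [0.5354, 0.227, 0.0948]
wrist_force: [-3.0, -0.9, 6.8]
ee_pos: [0.5354, 0.227, 0.0928]
wrist_force: [-1.9, -0.7, 6.5]
```

```bash

python3 -m creep '0 0 0 0 0 1 0;0 0 0 0 0 1 0;0 0 0 0 0 0 0'| grep -E 'ee_|wrist'
python3 -m creep '0 0 0 0 0 1 0;0 0 0 0 0 1 0;0 0 0 0 0 0 0'| grep -E 'ee_|wrist'
python3 -m creep '0 0 0 0 0 1 0;0 0 0 0 0 0 0'| grep -E 'ee_|wrist'
```

```text
ee_pos: [0.5355, 0.227, 0.0919]
wrist_force: [-4.1, -1.1, 11.2]
ee_pos: [0.5356, 0.227, 0.0918]
wrist_force: [-6.5, -2.3, 17.1]
ee_pos: [0.5356, 0.227, 0.0917]
wrist_force: [-7.7, -3.6, 20.4]
```

The jar is home: 8.2 mm of travel, then a hard stop at about 20 N. Next I'll rise, open and descend round the lid.

```bash

python3 -m creep '0 0 0 0 0 0 0;0 0 0 0 0 -15 0;0 0 0 0 0 -15 0;0 0 0 0 0 -6 1;0 0 0 1 0 0 1'| grep -E 'ee_|wrist|grip'
python3 -m creep '0 0 0 0 0 0 1;0 0 0 0 0 0 1;0 0 0 0 0 0 1;0 0 0 0 0 0 1;0 0 0 0 0 0 1' 60
python3 - <<'E'
from h import *
t=env.camera("top"); s=env.camera("side")
a=cv2.resize(t["img"][185:285,130:230],None,fx=4,fy=4,interpolation=cv2.INTER_CUBIC)
b=cv2.resize(s["img"][110:210,167:267],None,fx=4,fy=4,interpolation=cv2.INTER_CUBIC)
cv2.imwrite("pics/c6.png",np.hstack([a,b])[:,:,::-1])
E
```

```text
ee_pos: [0.5358, 0.2276, 0.1239]
wrist_force: [0.6, -0.7, 0.6]
gripper_width: 0.275
clock: 8.35
ee_pos: [0.5338, 0.227, 0.1211]
tool_rot: [-0.396, -3.115, 0.001]
wrist_force: [0.8, 0.5, 0.0]
gripper_width: 0.973
finger_force: 0.0
```

View pics/c6.png

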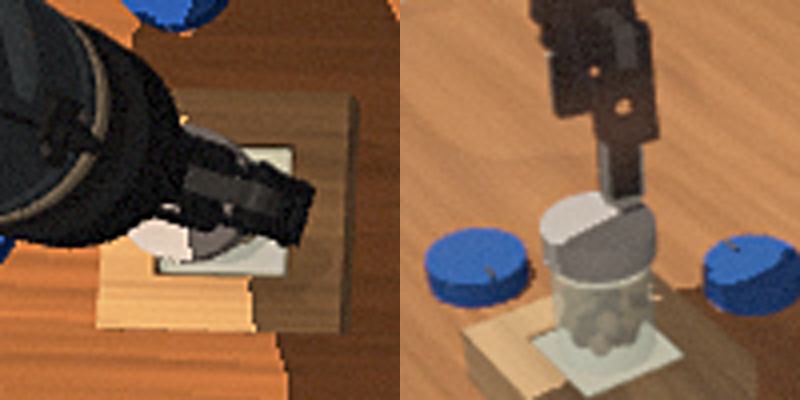

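The jar's foot is now flush with the block (side crop). The near open finger's tip is at crop (622,200), which is side pixel (222.5,160). I'll check its height before descending.

```bash
python3 - <<'E'
from h import *
s=env.camera("side"); st=env.get_state()
from scipy.spatial.transform import Rotation as Ro
R=Ro.from_rotvec(st["tool_rot"]).as_matrix(); P=np.array(st["ee_pos"]); print(R.round(3).tolist())
for k in (-.050,.050):
  for z in (.121,.14,.15,.16,.17): q=P+R[:,1]*k; q[2]=z; print(k,z,q.round(3),proj(s,q).round(1))
E
python3 -m creep '0 0 0 0 0 10 1;0 0 0 0 0 10 1;0 0 0 0 0 0 1'| grep -E 'ee_|wrist|grip'
```

```text
[[-0.968, 0.25, -0.001], [0.25, 0.968, -0.0], [0.0, -0.0, -1.0]]
-0.05 0.121 [0.522 0.179 0.121] [224.2 176.3]
-0.05 0.14 [0.522 0.179 0.14 ] [223.7 168.6]
-0.05 0.15 [0.522 0.179 0.15 ] [223.5 164.4]
-0.05 0.16 [0.522 0.179 0.16 ] [223.2 160.2]
-0.05 0.17 [0.522 0.179 0.17 ] [222.9 155.9]
0.05 0.121 [0.547 0.276 0.121] [210.8 152.2]
0.05 0.14 [0.547 0.276 0.14 ] [210.2 144.7]
0.05 0.15 [0.547 0.276 0.15 ] [209.8 140.7]
0.05 0.16 [0.547 0.276 0.16 ] [209.5 136.6]
0.05 0.17 [0.547 0.276 0.17 ] [209.2 132.5]
ee_pos: [0.5324, 0.2266, 0.0986]
wrist_force: [-0.5, 0.2, -1.2]
gripper_width: 1.001
```

The open tip is at 0.160, matching TCP + 25 + 13 mm. The grasp height is therefore TCP ≈ 0.0555, which puts the pads at mid-lid.

```bash

python3 -m creep '0 0 0 -1 0 10 1;0 0 0 0 0 10 1;0 0 0 0 0 0 1'| grep -E 'ee_|wrist|grip'
python3 -m creep '0 0 0 0 0 8 1;0 0 0 0 0 8 1;0 0 0 0 0 7 1;0 0 0 0 0 0 1;0 0 0 0 0 0 1'| grep -E 'ee_|wrist|grip'
```

```text
ee_pos: [0.5335, 0.2263, 0.0787]
wrist_force: [-0.6, -0.6, -0.2]
gripper_width: 0.996
ee_pos: [0.5346, 0.2268, 0.0582]
wrist_force: [0.1, -0.0, 0.6]
gripper_width: 1.0
```

```bash

python3 -m creep '0 0 0 0 0 3 0.8;0 0 0 0 0 0 0.6;0 0 0 0 0 0 0.5;0 0 0 0 0 0 0.5;0 0 0 0 0 0 0.5' 60
python3 - <<'E'
from h import *
t=env.camera("top"); s=env.camera("side")
a=cv2.resize(t["img"][185:285,130:230],None,fx=4,fy=4,interpolation=cv2.INTER_CUBIC)
b=cv2.resize(s["img"][110:210,167:267],None,fx=4,fy=4,interpolation=cv2.INTER_CUBIC)
cv2.imwrite("pics/c7.png",np.hstack([a,b])[:,:,::-1])
E
```

```text
clock: 9.83
ee_pos: [0.5363, 0.2297, 0.0575]
tool_rot: [0.394, 3.115, 0.01]
wrist_force: [-0.1, 5.6, 1.2]
gripper_width: 0.703
finger_force: 64.5
```

View pics/c7.png

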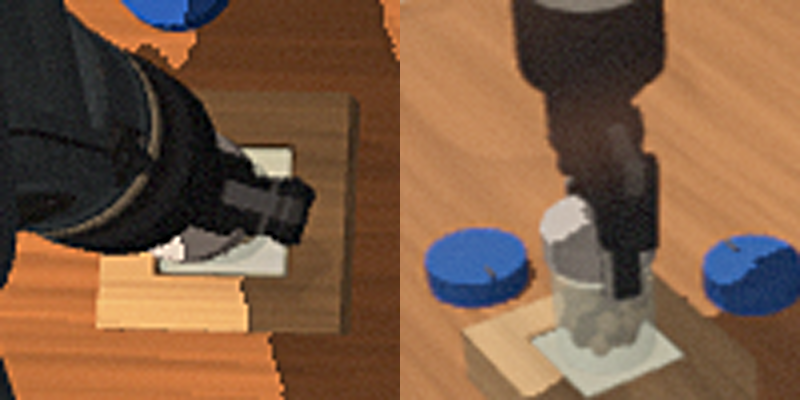

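The lid is gripped at opening 0.703 (about 60 mm) with 64 N, near fingertip at side crop (627,298) below the lid's edge. I'll relieve the side force and turn anticlockwise, which is negative about tool z.

Scaled: 0.0025 m is 2.5, -0.001 m is -1, -0.08 rad is -0.8.

```bash

python3 -m creep '0 0 0 -1 2.5 0 0.5;0 0 0 0 0 0 0.5;0 0 -0.8 0 0 0 0.5;0 0 -0.8 0 0 0 0.5;0 0 0 0 0 0 0.5'
python3 -m creep '0 0 -0.8 0 0 0 0.5;0 0 -0.8 0 0 0 0.5;0 0 -0.8 0 0 0 0.5;0 0 0 0 0 0 0.5'
python3 -c "
from rig import env
s=env.get_state();print(s['joint_pos'],s['moment'])"
```

```text
clock: 10.35
ee_pos: [0.5368, 0.2299, 0.0574]
tool_rot: [0.142, 3.138, 0.003]
wrist_force: [-3.3, 1.9, 5.1]
gripper_width: 0.698
finger_force: 64.3
clock: 10.68
ee_pos: [0.5374, 0.2303, 0.0574]
tool_rot: [-0.232, 3.131, 0.004]
wrist_force: [-1.7, 3.1, 5.6]
gripper_width: 0.707
finger_force: 64.4
[ 0.28901827  0.21732179 -0.00995583  1.34141176  0.00210147  0.14087949] [0.90907472 0.47190289 0.29091599]
```

```bash

python3 -m creep '0 0 -0.8 0 0 0 0.5;0 0 -0.8 0 0 0 0.5;0 0 -0.8 0 0 0 0.5;0 0 -0.8 0 0 0 0.5;0 0 0 0 0 0 0.5'
python3 -m creep '0 0 -0.8 0 0 0 0.5;0 0 -0.8 0 0 0 0.5;0 0 0 0 0 0 0.5'
python3 - <<'E'
from h import *
print(env.get_state()['moment'])
t=env.camera("top"); s=env.camera("side")
a=cv2.resize(t["img"][185:285,130:230],None,fx=4,fy=4,interpolation=cv2.INTER_CUBIC)
b=cv2.resize(s["img"][110:210,167:267],None,fx=4,fy=4,interpolation=cv2.INTER_CUBIC)
cv2.imwrite("pics/c8.png",np.hstack([a,b])[:,:,::-1])
E
```

```text
clock: 11.1
ee_pos: [0.5375, 0.2314, 0.0577]
tool_rot: [-0.728, 3.053, 0.006]
wrist_force: [-2.5, 5.9, 5.6]
gripper_width: 0.705
finger_force: 64.6
clock: 11.35
ee_pos: [0.5375, 0.232, 0.0592]
tool_rot: [-0.97, 2.984, 0.007]
wrist_force: [-4.9, 6.1, 11.1]
gripper_width: 0.709
finger_force: 65.4
[ 1.23762348  1.09164528 -0.003582  ]
```

View pics/c8.png

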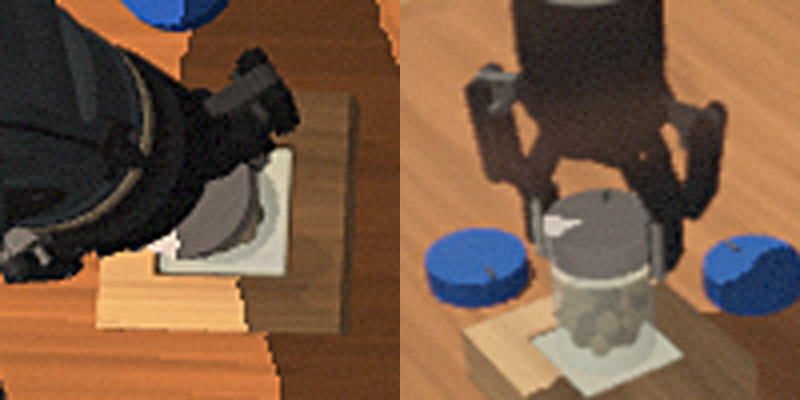

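The mark has moved to side crop (607,193), so the lid turned with the gripper by about 50°. The moment has dropped to zero and the upward push has appeared, so the threads have just let go. I'll finish to about 68°, hold, then lift.

```bash

python3 -m creep '0 0 -0.8 0 0 0 0.5;0 0 -0.8 0 0 0 0.5;0 0 -0.8 0 0 0 0.5;0 0 -0.6 0 0 0 0.5;0 0 0 0 0 0 0.5'
python3 -m creep '0 0 0 0 0 0 0.5;0 0 0 0 0 0 0.5'
```

```text
clock: 11.87
ee_pos: [0.5369, 0.2326, 0.0592]
tool_rot: [-1.404, 2.805, 0.009]
wrist_force: [-6.0, 7.7, 11.4]
gripper_width: 0.702
finger_force: 65.5
clock: 12.03
ee_pos: [0.5369, 0.2326, 0.0593]
tool_rot: [-1.402, 2.807, 0.008]
wrist_force: [-5.8, 6.2, 12.1]
gripper_width: 0.701
finger_force: 65.5
```

```bash

python3 -m creep '0 0 0 0 1.5 -2 0.5;0 0 0 0 1.5 -2 0.5;0 0 0 0 0 -2 0.5;0 0 0 0 0 -2 0.5;0 0 0 0 0 0 0.5'
python3 -m creep '0 0 0 0 0 -4 0.5;0 0 0 0 0 -4 0.5;0 0 0 0 0 -4 0.5;0 0 0 0 0 -3 0.5;0 0 0 0 0 0 0.5'
```

```text
clock: 12.45
ee_pos: [0.5345, 0.2311, 0.0633]
tool_rot: [1.404, -2.81, -0.001]
wrist_force: [1.5, 4.5, -4.1]
gripper_width: 0.704
finger_force: 65.5
clock: 12.87
ee_pos: [0.5351, 0.2303, 0.0803]
tool_rot: [-1.403, 2.81, -0.002]
wrist_force: [0.4, 0.3, -1.3]
gripper_width: 0.704
finger_force: 66.4
```

```bash

python3 -m creep '0 0 0 0 0 -3 0.5;0 0 0 0 0 -2 0.5;0 0 0 0 0 0 0.5;0 0 0 0 0 0 0.5;0 0 0 0 0 0 0.5'
python3 - <<'E'
from h import *
s=env.camera("side"); now=cv2.resize(s["img"][110:210,167:267],None,fx=4,fy=4,interpolation=cv2.INTER_CUBIC)
old=cv2.imread("pics/c8.png")[:,400:,::-1]; pre=cv2.imread("pics/c5.png")[:,400:,::-1]
g=lambda a:cv2.GaussianBlur(cv2.cvtColor(np.ascontiguousarray(a),cv2.COLOR_RGB2GRAY),(0,0),3)
r=np.s_[290:390,150:290]  # jar foot and body bottom
for n,a in (("vs seated",old),("before press vs seated",pre)):
    b=now if n=="vs seated" else old
    print(n,cv2.absdiff(g(a)[r],g(b)[r]).mean())
# lid: best vertical shift of lid patch old->now (crop px/4 = px)
T=g(old)[188:225,170:235]; m=cv2.matchTemplate(g(now),T,cv2.TM_CCOEFF_NORMED); _,v,_,l=cv2.minMaxLoc(m); print("lid shift px",(l[0]-170)/4,(l[1]-188)/4,v)
print(proj(s,[.534,.229,.1195]),proj(s,[.534,.229,.1445]))
E
```

```text
clock: 13.28
ee_pos: [0.5344, 0.2308, 0.0839]
tool_rot: [1.405, -2.81, 0.0]
wrist_force: [0.2, 0.1, -0.6]
gripper_width: 0.7
finger_force: 66.4
vs seated 1.1432142857142857
before press vs seated 15.439642857142857
lid shift px -4.5 -8.25 0.8863341212272644
[216.7664995  164.03541368] [216.02597256 153.99760669]
```

The jar's foot hasn't moved since it was seated (difference 1.1, against 15.4 for the press itself). The lid is up about 20–25 mm from the turned pose, so its lower edge is about 8–12 mm above the rim, level and gripped at 66 N. Handing in.

```bash
python3 -c "
from rig import env
print(env.job_done())"
```

```text
the job is handed in; nothing more can be done
None
```

The job is handed in, with no verdict shown: I pressed the jar home, unscrewed the steel lid about 67° until its threads let go, and left it gripped and level about 8–12 mm above the mouth, the jar still seated.

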